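# Stow the stock cubes under the caddy's flap

## Robot

A 6-joint arm with a two-finger parallel gripper is mounted at the origin on a cart in front of the work surface, level with it; the furniture and walls round the work are solid. World frame = base frame: x ahead of the robot, y to its left, z up, the work surface at z = 0. Lengths are in m, angles in rad, forces in N, time in s.
With the tool pointing down it reaches from about 0.35 to 0.85 m from the base axis. Payload 8.1 kg.
Tool frame: the origin (TCP) lies on the centre line of the jaws, within the pads' length; the fingertips stand 14 mm ahead of it and the grasp point (between the pads) lies 5 mm behind it; z points along the fingers, y is the line along which they close (so a half turn about z gives the same grasp; the last joint's range is limited). The gripper opens to 93 mm and grips with 3 to 60 N. Pads are 15 mm wide; open, the fingers measure 128 mm over their backs; the gripper's body (75 mm by 188 mm) begins 65 mm behind the grasp point.
Start: joints at [-1.335, 0.13, 1.488, -0, 1.523, -0.085], TCP at [0.189, -0.569, 0.233] pointing down, gripper open.
Joint ranges: [-2.96, 2.96], [-0.89, 2.26], [0.02, 2.5], [-1.34, 4.48], [0, 2.73], [-2.66, 2.66]. Speed limits (rad/s): [2.39, 2.39, 2.79, 3.14, 3.14, 3.14].

## Interface

Orientations are given as a unit quaternion [w, x, y, z].
In Python, from plant import * gives the robot as it stands.
- The arm moves only by the tool send_rows, never from a script. Its argument "series" is a list of rows, each an object with "offset": the shift along the tool's x, y, z in m, a list of three; "spin": the turn about the tool's z in units of 5 degrees (1.0 is 5 degrees). A call has 1 to 12 rows; each row is the pose to reach, as a shift and turn from the pose commanded when the call began, along the tool's axes at that moment; what a row does not reach only later rows make up. A row lasts 1/10 s, in which the tool goes at most 50 mm and 8.59 degrees, less where a joint would pass 70% of its speed; a pose out of reach is approached as far as the arm can. A call with a gripper value outside its range is refused whole. "claw" is the closure, from 0 (fully open) to 1 (shut), set as the call begins (left out, the last holds). The fingers move at their own pace and stop on an object; "grip_force" is the grip in N (left out, the last holds). Time passes only in rows, so rows that repeat a pose let the fingers close. It gives the time, the measured TCP pose, the force, the opening and the grip force at its end, in the units of the state.
- get_state(): the state, without advancing time (a new reading comes with each control period).
- grab_frame(name): name is "scene" or "top" or "wrist"; returns a dict with "frame" (420x560x3 uint8, red, green, blue), "z_map" (420x560 float32, m along the optical axis (not along the pixel's ray), 0 where there is no reading), "camera_matrix" (3x3 intrinsics, pixels), "R" (3x3) and "t" (3): a world point X has camera coordinates R X + t. Camera axes: x right, y down, z forward; pixel columns grow to the right and rows downward; lengths in m; the calibration is good to about 2 mm. A picture is of the moment at which its call begins.
- sign_off(): hands the job in; it is judged then, once.
Trained networks look in a picture, given as the dict that the camera call returned (one of the last four; its "shot" number tells which), for a name from the list of things; names that differ only in an ending like _2 or _b are one class to them, and where a whole thing is asked for, a point or a joint stands for the part that bears it (a point fixed in the world has none). Each returns a list of dicts, best first, with "confidence" (0 to 1); they miss things now and then, are a little off and sometimes report something else, mostly with a low value. They report only what shows in the picture. A call takes as long as a camera call. They do not tell look-alikes from the thing itself.
- find_in(picture, label): "rect" ([centre column, centre row, width, height] in pixels, round what is visible of it).
The state is a dict: "clock": time; "joints": joint angles; "dq": joint speeds; "joint_torque": joint torques, N m; "tool_pos": TCP position; "ee_rot": TCP orientation; "ft_force": force on the tool from outside, world axes, zero at the start; "ft_torque": the same for the moment, N m; "opening": opening from 0.0 (shut) to 1.0 (fully open); "gripper_force": force on a finger pad.
Only numpy, scipy, OpenCV 4.12 (cv2) and the standard library are available. Lean on these libraries where they do the work, as an engineer would, in place of code of your own. Each camera call takes 0.05 s, during which the arm holds its last target. There are 200 camera calls.

## Task

Lift the hinged wooden flap of the spice caddy by its knob until it stands open on its own. Then take the small card box of stock cubes from the worktop and stand it upright on the floor of the lower tier that the flap covered. Leave the flap standing open.

Things in the scene. Friction and masses are not known exactly. Their poses are not given: they have to be found in the camera images.
- flap (a joint): opening angle, rad: 0 = level (shut), 1.57 = upright, end stop 1.9. The flap is a pale wooden plate 137 x 129 x 5 mm that covers the wide left bay of the caddy, hinged at the caddy's far wall (axis parallel to the tier's y); its near edge swings up and away from the robot. Stiff hinge (under 2 N at the knob): it stays at any angle where it is left. Starts shut or slightly ajar.
- flap_knob (a point): centre of the steel knob on top of the flap: a cylinder 16 mm thick, 30 mm tall along this point's z, 125 mm from the hinge axis, centre 15 mm above the flap's top face (which meets the hinge axis); free edge 14 mm beyond it. Turns with the flap; y is parallel to the hinge axis: pinched along y, it can pivot in the fingers. With the flap upright it points away from the robot.
- tier (a point): centre of the lower tier's floor, 6 mm over the worktop, in the fixed pale wooden caddy (162 x 203 x 117 mm). x to the hinge (far) wall, y left, z up. Inside 150 mm along x, 135 mm along y; walls rise 111 mm above this floor (far wall 94 mm). Hinge axis at x = +66.5, z = +100 mm. To its right is the caddy's narrow open bay with a row of three spice jars.
- carton_mid (a point): centre (half-way up) of the loose little striped card box of stock cubes that stands upright on the worktop: 40 mm along its x axis, 51 mm along y, 88 mm tall (z up), rigid, 85 g. Pinch it from above across its 40 mm. It is the smallest carton; the taller plain white tea carton (135 mm) is a bystander.
There are look-alikes about, which are no part of the job. What is meant by the part that bears carton_mid is not black, and is the larger of those in its own colour.

How it is judged:
On the way, in this order (a step that is already met when the one before it is completed fails the run):
1. the flap has been lifted open (value of joint flap above 1.2 rad), for 0.2 s.
2. the box of stock cubes is down in the lower tier (x of carton_mid in the frame of tier between -0.06 and 0.06 m and y of carton_mid in the frame of tier between -0.055 and 0.055 m and z of carton_mid in the frame of tier between 0.03 and 0.056 m), for 0.2 s.
At the end, for the whole second after the job is handed in: The flap stands open at more than 1.2 rad, and the box of stock cubes stands upright (within 0.18 rad) on the floor of the lower tier: its centre within 60 mm of the tier's centre along x and 55 mm along y, and 34 to 54 mm above the tier's floor (value of joint flap above 1.2 rad and x of carton_mid in the frame of tier between -0.06 and 0.06 m and y of carton_mid in the frame of tier between -0.055 and 0.055 m and z of carton_mid in the frame of tier between 0.034 and 0.054 m and angle between carton_mid's own z axis and vertical below 0.18 rad); the robot touches nothing.
It also fails if it takes over 54 s, if anything falls off the work surface, if the arm or the gripper's body presses on something with over 40 N, if the wrist force passes 120 N, or if a joint passes its speed limit or range.

## Working session

There is one attempt and no reset: what is moved stays moved. The work goes in short steps, Python scripts to look and compute and a tool call to move; the robot and the scene stay as the last step left them, time stands still between calls to the robot, and variables do not carry over. Pictures are saved under pics/ and viewed, at most 10 in all, crops included, and the job is handed in when it is done.

Besides the shell and the picture viewer there is one more tool, called after "Request:" as a command line: name --argument value ..., lists and objects as JSON in quotes. send_rows: Moves the arm, as the interface text tells. Its arguments: {"type":"object","properties":{"series":{"type":"array","items":{"type":"object","properties":{"offset":{"type":"array","items":{"type":"number"}},"spin":{"type":"number"}}}},"claw":{"type":"number"},"grip_force":{"type":"number"}},"required":["series"]}

```bash
mkdir -p pics; cat > h.py <<'E'
from plant import *
import numpy as np, cv2
def pts(p):
    K=p["camera_matrix"];z=p["z_map"];v,u=np.mgrid[:z.shape[0],:z.shape[1]]
    c=np.stack([(u-K[0,2])/K[0,0]*z,(v-K[1,2])/K[1,1]*z,z],-1)
    w=(c-p["t"])@p["R"]; w[z<=0]=np.nan
    return w
def save(n,*im): cv2.imwrite("pics/"+n,np.hstack(im)[...,::-1])
E
python3 - <<'E'
from h import *
s=get_state();print(s["tool_pos"],s["ee_rot"],s["clock"])
ims=[]
for c in("scene","top"):
    p=grab_frame(c);w=pts(p);ims.append(p["frame"])
    np.savez(c+".npz",f=p["frame"],w=w)
    for l in("flap","flap_knob","carton_mid","tier"):
        for d in find_in(p,l):
            u,v=map(int,d["rect"][:2]);print(c,l,np.round(d["rect"]),round(d["confidence"],2),w[v,u].round(3))
    print(c,p["t"]@-p["R"])
cv2.imwrite("pics/a.png",ims[0][...,::-1]);cv2.imwrite("pics/b.png",ims[1][...,::-1])
E
```

```text
[ 0.18909481 -0.56886358  0.23159562] [-8.93679221e-04  9.87160000e-01  1.59732059e-01 -6.78152612e-05] 0.0
scene flap [220. 180.  48.  22.] 0.82 [0.507 0.173 0.113]
scene flap_knob [222. 179.  49.  24.] 0.76 [0.51  0.168 0.113]
scene tier [219. 203.  56.  85.] 0.82 [0.442 0.057 0.109]
scene [-0.00861956 -0.82104161  0.59916965]
top flap [164. 192.  65.  65.] 0.91 [0.544 0.165 0.111]
top flap_knob [164. 195.  63.  70.] 0.8 [0.537 0.165 0.111]
top carton_mid [353. 219.  32.  24.] 0.8 [ 0.481 -0.262  0.088]
top carton_mid [164. 195.  66.  70.] 0.73 [0.537 0.163 0.11 ]
top carton_mid [304. 207.  28.  29.] 0.67 [ 0.509 -0.148  0.088]
top carton_mid [368. 256.  19.  18.] 0.47 [ 0.397 -0.299  0.06 ]
top tier [178. 196. 103.  76.] 0.97 [0.533 0.132 0.111]
top [ 0.44292202 -0.07128477  0.96028583]
```

View pics/a.png

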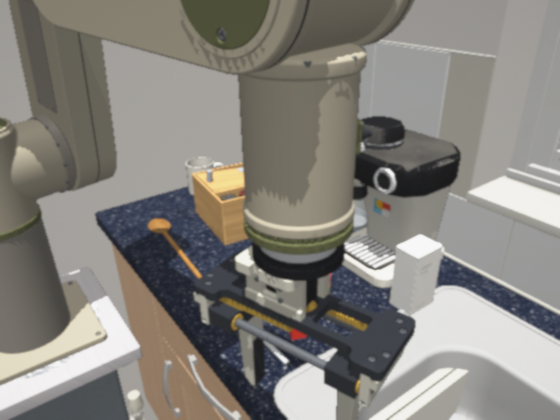

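View pics/b.png

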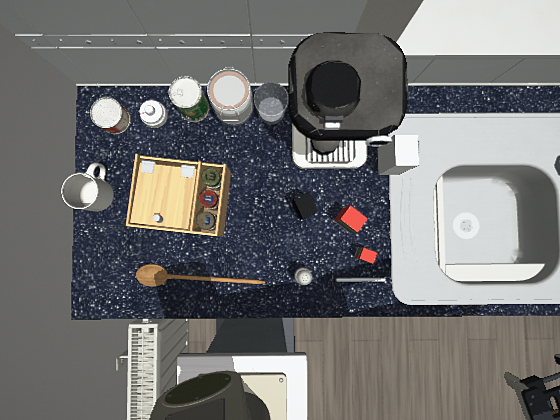

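The top view shows these candidates: black carton (303,206), larger red (352,219), small red (367,256), and the white tea carton (405,153). The description rules out black and asks for the larger of its colour, so I choose the red one at (352,219). I'll check it in a close crop and measure the geometry.

```bash
python3 - <<'E'
from h import *
d=np.load("top.npz");f=d["f"];w=d["w"]
c1=cv2.resize(f[190:275,285:390],None,fx=4,fy=4,interpolation=cv2.INTER_CUBIC)
c2=cv2.resize(f[145:245,115:240],None,fx=3.4,fy=3.4,interpolation=cv2.INTER_CUBIC)
save("c.png",c1[:340],c2[:340,:380])
def rect(n,m):
    p=w[m][:,:2].astype(np.float32);r=cv2.minAreaRect(p);b=cv2.boxPoints(r)
    print(n,m.sum(),np.round(r[0],4),np.round(r[1],4),round(r[2],1),"z",np.median(w[m][:,2]).round(4));print(b.round(3).tolist())
v,u=np.mgrid[:420,:560];z=w[...,2]
rect("big",(abs(u-353)<22)&(abs(v-219)<18)&(z>.075)&(z<.1))
rect("small",(abs(u-368)<16)&(abs(v-256)<14)&(z>.04)&(z<.1))
rect("black",(abs(u-303)<20)&(abs(v-206)<20)&(z>.075)&(z<.1))
cad=(u>118)&(u<235)&(v>148)&(v<243)&(z>.085)&(z<.13)
rect("caddy",cad)
k=(abs(u-158)<14)&(abs(v-218)<12)&(z>.12);rect("knob",k);print(w[k].mean(0),w[k].max(0))
pl=(u>140)&(u<185)&(v>175)&(v<208)
A=np.c_[w[pl][:,:2],np.ones(pl.sum())];print("flap plane",np.linalg.lstsq(A,w[pl][:,2],rcond=None)[0])
print(np.round(z[214:222,150:168],3))
E
```

```text
big 412 [ 0.4816 -0.2626] [0.0501 0.0414] 52.6 z 0.0873
[[0.44999998807907104, -0.27000001072883606], [0.4830000102519989, -0.29499998688697815], [0.5130000114440918, -0.2549999952316284], [0.47999998927116394, -0.23000000417232513]]
small 200 [ 0.3967 -0.3014] [0.035  0.0278] 68.4 z 0.0605
[[0.37700000405311584, -0.31299999356269836], [0.40299999713897705, -0.3230000138282776], [0.41600000858306885, -0.28999999165534973], [0.38999998569488525, -0.2800000011920929]]
black 385 [ 0.5132 -0.1533] [0.0501 0.0404] 25.3 z 0.0877
[[0.4819999933242798, -0.1459999978542328], [0.49900001287460327, -0.18199999630451202], [0.5440000295639038, -0.16099999845027924], [0.5270000100135803, -0.12399999797344208]]
caddy 5975 [0.5357 0.1363] [0.2035 0.162 ] 83.4 z 0.111
[[0.4429999887943268, 0.04500000178813934], [0.6039999723434448, 0.026000000536441803], [0.628000020980835, 0.2280000001192093], [0.46700000762939453, 0.24699999392032623]]
knob 66 [0.4824 0.1695] [0.0148 0.0147] 39.7 z 0.144
[[0.47200000286102295, 0.17000000178813934], [0.48100000619888306, 0.1589999943971634], [0.49300000071525574, 0.16899999976158142], [0.4830000102519989, 0.18000000715255737]]
[0.48179166 0.1686409  0.13998306] [0.49097658 0.17851507 0.14813014]
 ** On entry to DLASCL parameter number  4 had an illegal value
 ** On entry to DLASCL parameter number  4 had an illegal valueTraceback (most recent call last):
  File "<stdin>", line 17, in <module>
    x, resids, rank, s = _umath_linalg.lstsq(a, b, rcond,
                         ~~~~~~~~~~~~~~~~~~~^^^^^^^^^^^^^
                                             signature=signature)
                                             ^^^^^^^^^^^^^^^^^^^^
    raise LinAlgError("SVD did not converge in Linear Least Squares")
numpy.linalg.LinAlgError: SVD did not converge in Linear Least Squares
```

View pics/c.png

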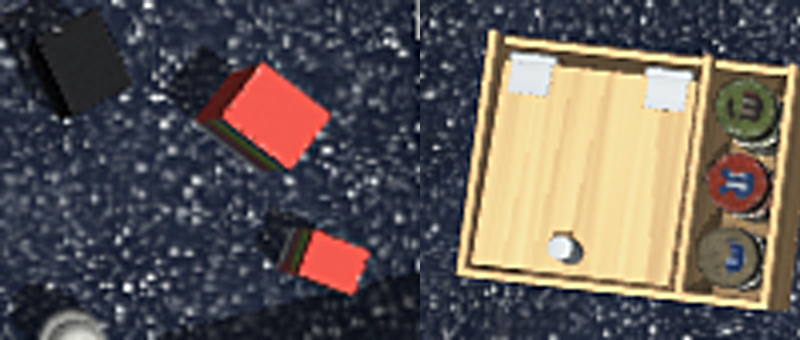

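The crop confirms the larger red carton (stripes on its side) at world (0.482, -0.263), and the knob at (0.482, 0.169) with the flap nearly shut. Next I'll check clearances and work out the first move.

```bash
cat >> h.py <<'E'
from scipy.spatial.transform import Rotation as Ro
EX=np.array([.9931,-.1172]);EY=np.array([.1172,.9931]);TC=np.array([.539,.1641])
def tw(x,y,z): return np.r_[TC+x*EX+y*EY,z+.006]
def off(t,a=None,s=None):
    """tool offset to TCP target t; a = wanted world angle (deg) of tool y -> spin units"""
    s=s or get_state();q=s["ee_rot"];R=Ro.from_quat([*q[1:],q[0]]).as_matrix()
    o=R.T@(np.array(t)-s["tool_pos"]);cur=np.degrees(np.arctan2(R[1,1],R[0,1]))
    sp=None if a is None else round(((cur-a+90)%180-90)/5,2)
    return np.round(o,4).tolist(),sp
def knob(th,h=.023): # grasp point on the knob h above the flap face, -> TCP
    x=.0665-.125*np.cos(th)+h*np.sin(th);z=.1+.125*np.sin(th)+h*np.cos(th)
    return tw(x,-.001,z-.005)
E
python3 - <<'E'
from h import *
w=np.load("top.npz")["w"]
for n,a in dict(behind=(.63,.72,.03,.28),jars=(.46,.6,.04,.085),mug=(.45,.65,.25,.4),far=(.72,.8,0,.35)).items():
    m=(w[...,0]>a[0])&(w[...,0]<a[1])&(w[...,1]>a[2])&(w[...,1]<a[3]);print(n,w[m][:,2].max())
m=(w[...,0]>.5)&(w[...,0]<.56)&(w[...,1]>.13)&(w[...,1]<.2);q=w[m];q=q[~np.isnan(q).any(1)]
xt=(q[:,:2]-TC)@EX;print("flap slope",np.polyfit(xt,q[:,2],1))
print(off([.42,-.3,.27],-71.6),off(np.r_[knob(.06)[:2],.27],83.3),off(knob(.06)),knob(.06))
E
```

```text
behind 0.11451318396816608
jars 0.11995570474239334
mug 0.09708135432609606
far 0.13401216769762375
flap slope [-0.07320622  0.11063899]
([0.3039, -0.1829, -0.0374], np.float64(-0.0)) ([0.5113, -0.609, -0.0374], np.float64(5.02)) ([0.5113, -0.609, 0.1012], None) [0.48237949 0.1697751  0.13145411]
```

Request:
send_rows --series '[{"offset": [0.05, -0.03, -0.03], "spin": 0}, {"offset": [0.1, -0.06, -0.04], "spin": 0}, {"offset": [0.14, -0.09, -0.04], "spin": 0}, {"offset": [0.18, -0.12, -0.04], "spin": 0}, {"offset": [0.22, -0.15, -0.04], "spin": 1}, {"offset": [0.25, -0.18, -0.04], "spin": 1.5}, {"offset": [0.28, -0.22, -0.04], "spin": 2}, {"offset": [0.31, -0.26, -0.04], "spin": 2.5}, {"offset": [0.33, -0.3, -0.04], "spin": 3}, {"offset": [0.36, -0.34, -0.04], "spin": 3.5}, {"offset": [0.39, -0.38, -0.04], "spin": 4}, {"offset": [0.41, -0.42, -0.04], "spin": 4.5}]' --claw 0.3 --grip_force 15

```text
clock: 1.7
tool_pos: [0.4455, -0.0441, 0.273]
ee_rot: [0.0, 0.999, -0.037, 0.001]
ft_force: [0.3, -1.0, 0.1]
opening: 0.697
gripper_force: 0.0
```

```bash
python3 - <<'E'
from h import *
print(off(np.r_[knob(.073)[:2],.2],83.3),get_state()["opening"])
E
```

```text
([0.0213, -0.216, 0.073], np.float64(0.49)) 0.6972885321747057
```

Request:
send_rows --series '[{"offset": [0.005, -0.04, 0], "spin": 0.2}, {"offset": [0.01, -0.08, 0], "spin": 0.4}, {"offset": [0.015, -0.12, 0], "spin": 0.5}, {"offset": [0.02, -0.16, 0.02], "spin": 0.5}, {"offset": [0.021, -0.2, 0.04], "spin": 0.5}, {"offset": [0.021, -0.216, 0.06], "spin": 0.5}, {"offset": [0.021, -0.216, 0.073], "spin": 0.5}, {"offset": [0.021, -0.216, 0.073], "spin": 0.5}, {"offset": [0.021, -0.216, 0.073], "spin": 0.5}, {"offset": [0.021, -0.216, 0.073], "spin": 0.5}]'

```text
clock: 2.7
tool_pos: [0.4824, 0.167, 0.2011]
ee_rot: [-0.0, 0.998, -0.058, 0.001]
ft_force: [-0.5, 0.2, -0.5]
opening: 0.699
gripper_force: 0.0
```

```bash
python3 - <<'E'
from h import *
s=get_state();p=grab_frame("wrist");w=pts(p);z=w[...,2]
cv2.imwrite("pics/d.png",p["frame"][...,::-1])
m=(z>.13)&(z<.155)&(np.hypot(w[...,0]-.482,w[...,1]-.169)<.03)
print(m.sum(),w[m].mean(0) if m.any() else 0,w[m].min(0),w[m].max(0))
print(off(knob(.073),83.3),knob(.073))
E
```

```text
435 [0.48406983 0.17082326 0.14484288] [0.4751997  0.16352409 0.13017901] [0.4907231  0.17919355 0.14902169]
([-0.0001, -0.0027, 0.0681], np.float64(-0.0)) [0.482783   0.16972748 0.13305564]
```

View pics/d.png

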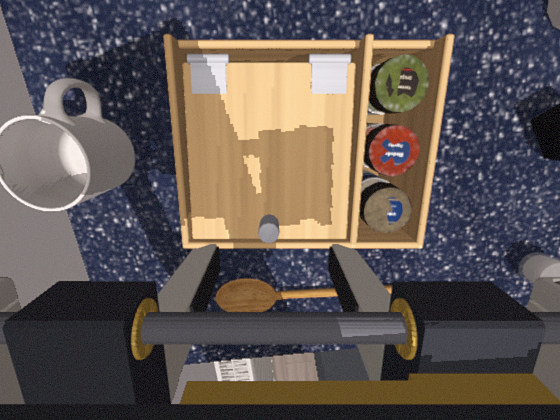

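The wrist view shows the knob at (268,228), centred between the fingers at columns 200 and 350. Descending and pinching.

Request:
send_rows --series '[{"offset": [0.001, -0.003, 0.025], "spin": 0}, {"offset": [0.001, -0.003, 0.05], "spin": 0}, {"offset": [0.001, -0.003, 0.068], "spin": 0}, {"offset": [0.001, -0.003, 0.068], "spin": 0}, {"offset": [0.001, -0.003, 0.068], "spin": 0}]'

```text
clock: 3.25
tool_pos: [0.4833, 0.1703, 0.1327]
ee_rot: [-0.0, 0.998, -0.058, 0.0]
ft_force: [-0.4, -0.3, -0.8]
opening: 0.697
gripper_force: 0.0
```

Request:
send_rows --series '[{"offset": [0, 0, 0], "spin": 0}, {"offset": [0, 0, 0], "spin": 0}, {"offset": [0, 0, 0], "spin": 0}, {"offset": [0, 0, 0], "spin": 0}, {"offset": [0, 0, 0], "spin": 0}, {"offset": [0, 0, 0], "spin": 0}, {"offset": [0, 0, 0], "spin": 0}, {"offset": [0, 0, 0], "spin": 0}]' --claw 1 --grip_force 15

```text
clock: 4.05
tool_pos: [0.4829, 0.1709, 0.1316]
ee_rot: [-0.0, 0.998, -0.058, -0.0]
ft_force: [0.5, 1.4, -0.5]
opening: 0.166
gripper_force: 15.0
```

```bash
python3 - <<'E'
from h import *
s=get_state();p0=knob(.073);print(s["tool_pos"]-p0,s["ft_force"])
for th in np.arange(.073,1.56,.1): 
    d=knob(th)-p0; print(round(th,2),np.round([d[:2]@EX,-d[:2]@EY,-d[2]],4))
E
```

```text
[ 7.52394803e-05  1.20580491e-03 -1.41399890e-03] [ 0.50653483  1.41152409 -0.45110474]
0.07 [ 0.  0. -0.]
0.17 [ 0.0038 -0.     -0.0121]
0.27 [ 0.0088 -0.     -0.0238]
0.37 [ 0.015   0.     -0.0349]
0.47 [ 0.0222  0.     -0.0454]
0.57 [ 0.0304  0.     -0.055 ]
0.67 [ 0.0396  0.     -0.0638]
0.77 [ 0.0496  0.     -0.0717]
0.87 [ 0.0603  0.     -0.0785]
0.97 [ 0.0716  0.     -0.0842]
1.07 [ 0.0835  0.     -0.0888]
1.17 [ 0.0958  0.     -0.0921]
1.27 [ 0.1083  0.     -0.0942]
1.37 [ 0.121  0.    -0.095]
1.47 [ 0.1337  0.     -0.0946]
```

Request:
send_rows --series '[{"offset": [0.004, 0, -0.012], "spin": 0}, {"offset": [0.009, 0, -0.024], "spin": 0}, {"offset": [0.015, 0, -0.035], "spin": 0}, {"offset": [0.022, 0, -0.045], "spin": 0}, {"offset": [0.03, 0, -0.055], "spin": 0}, {"offset": [0.04, 0, -0.064], "spin": 0}, {"offset": [0.05, 0, -0.072], "spin": 0}, {"offset": [0.06, 0, -0.0785], "spin": 0}, {"offset": [0.06, 0, -0.0785], "spin": 0}]'

```text
clock: 4.95
tool_pos: [0.5444, 0.1637, 0.2128]
ee_rot: [-0.0, 0.998, -0.058, 0.002]
ft_force: [-3.6, 1.9, 6.2]
opening: 0.162
gripper_force: 15.0
```

```bash
python3 - <<'E'
from h import *
s=get_state();print(s["tool_pos"]-knob(.873))
for th in (.97,1.07,1.17,1.27,1.37,1.47,1.55): print(th,off(knob(th)))
E
```

```text
[0.0017475  0.00101694 0.0012613 ]
0.97 ([0.0094, 0.0012, -0.0043], None)
1.07 ([0.0213, 0.0012, -0.0088], None)
1.17 ([0.0335, 0.0013, -0.0121], None)
1.27 ([0.0461, 0.0013, -0.0142], None)
1.37 ([0.0587, 0.0013, -0.0151], None)
1.47 ([0.0714, 0.0013, -0.0146], None)
1.55 ([0.0815, 0.0013, -0.0134], None)
```

Request:
send_rows --series '[{"offset": [0.01, 0, -0.005], "spin": 0}, {"offset": [0.022, 0, -0.009], "spin": 0}, {"offset": [0.034, 0, -0.0125], "spin": 0}, {"offset": [0.046, 0, -0.0145], "spin": 0}, {"offset": [0.059, 0, -0.0155], "spin": 0}, {"offset": [0.0715, 0, -0.015], "spin": 0}, {"offset": [0.0785, 0, -0.014], "spin": 0}, {"offset": [0.0785, 0, -0.014], "spin": 0}, {"offset": [0.0785, 0, -0.014], "spin": 0}]'

```text
clock: 5.85
tool_pos: [0.6222, 0.1546, 0.227]
ee_rot: [-0.0, 0.998, -0.058, 0.003]
ft_force: [1.6, 1.0, 7.5]
opening: 0.167
gripper_force: 15.0
```

```bash
python3 - <<'E'
from h import *
p=grab_frame("scene");p2=grab_frame("top")
save("e.png",cv2.resize(p["frame"][110:260,150:330],(450,375)),cv2.resize(p2["frame"][130:250,100:244],(350,375)[:1]+(375,)))
E
```

```text
(no output)
```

View pics/e.png

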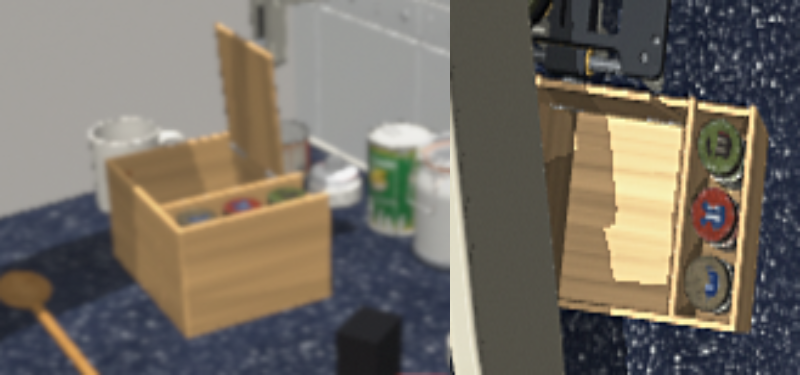

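The flap stands about upright: its edge is at (215,25)–(275,60) in the left half. Releasing and withdrawing upward.

Request:
send_rows --series '[{"offset": [0, 0, 0], "spin": 0}, {"offset": [0, 0, 0], "spin": 0}, {"offset": [0, 0, 0], "spin": 0}, {"offset": [0, 0, 0], "spin": 0}, {"offset": [0.003, 0, -0.03], "spin": 0}, {"offset": [0.003, 0, -0.07], "spin": 0}, {"offset": [0.003, 0, -0.11], "spin": 0}, {"offset": [0.003, 0, -0.11], "spin": 0}]' --claw 0.5

```text
clock: 6.75
tool_pos: [0.6256, 0.1547, 0.342]
ee_rot: [-0.001, 0.998, -0.058, 0.005]
ft_force: [-0.6, 0.7, 1.2]
opening: 0.499
gripper_force: 0.0
```

```bash
python3 - <<'E'
from h import *
w=pts(grab_frame("scene"));t=(w[...,:2]-TC)
x=t@EX;y=t@EY;z=w[...,2]
m=(abs(y)<.075)&(z>.125)&(z<.26)&(x>-.05)&(x<.12);print(m.sum())
for a in np.arange(.13,.26,.02):
    k=m&(abs(z-a)<.01);print(round(a,2),k.sum(),np.median(x[k]).round(3))
print(off([.482,-.263,.3],-37))
E
```

```text
987
0.13 110 0.057
0.15 146 0.056
0.17 152 0.054
0.19 159 0.053
0.21 162 0.051
0.23 203 0.05
0.25 55 0.05
([-0.0941, 0.4314, 0.0371], np.float64(-11.92))
```

The flap stays at about 1.5 rad. On to above the carton.

Request:
send_rows --series '[{"offset": [-0.02, 0.04, 0], "spin": -1}, {"offset": [-0.03, 0.08, 0], "spin": -2}, {"offset": [-0.04, 0.12, 0], "spin": -3}, {"offset": [-0.05, 0.16, 0], "spin": -4}, {"offset": [-0.06, 0.2, 0], "spin": -5}, {"offset": [-0.07, 0.24, 0.01], "spin": -6}, {"offset": [-0.08, 0.28, 0.02], "spin": -7.5}, {"offset": [-0.085, 0.32, 0.04], "spin": -9}, {"offset": [-0.09, 0.36, 0.06], "spin": -10.5}, {"offset": [-0.094, 0.4, 0.09], "spin": -11.9}, {"offset": [-0.094, 0.431, 0.12], "spin": -11.9}, {"offset": [-0.094, 0.431, 0.14], "spin": -11.9}]' --claw 0.25

```text
clock: 8.0
tool_pos: [0.4776, -0.2655, 0.1899]
ee_rot: [-0.002, 0.896, 0.444, -0.002]
ft_force: [-0.3, 0.7, -0.1]
opening: 0.751
gripper_force: 0.0
```

Request:
send_rows --series '[{"offset": [0, 0, 0], "spin": 0}, {"offset": [0, 0, 0], "spin": 0}, {"offset": [0, 0, 0], "spin": 0}]'

```text
clock: 8.3
tool_pos: [0.4811, -0.2626, 0.1955]
ee_rot: [0.001, 0.895, 0.446, 0.0]
ft_force: [0.7, -0.3, -0.0]
opening: 0.748
gripper_force: 0.0
```

```bash
python3 - <<'E'
from h import *
p=grab_frame("wrist");w=pts(p);z=w[...,2]
m=(z>.075)&(z<.1)&(np.hypot(w[...,0]-.482,w[...,1]+.263)<.045)
f=p["frame"].astype(int);m&=(f[...,0]>f[...,1]+60)
r=cv2.minAreaRect(w[m][:,:2].astype(np.float32));print(m.sum(),r,np.median(z[m]),cv2.boxPoints(r).round(3).tolist())
cv2.imwrite("pics/f.png",p["frame"][...,::-1])
print(get_state()["tool_pos"],off([*r[0],.078],-37))
E
```

```text
2524 ((0.4801979064941406, -0.2628958523273468), (0.050591643899679184, 0.03971802443265915), 51.65999221801758) 0.08909566774441291 [[0.4490000009536743, -0.27000001072883606], [0.47999998927116394, -0.29499998688697815], [0.5109999775886536, -0.2549999952316284], [0.47999998927116394, -0.23100000619888306]]
[ 0.48133119 -0.2626913   0.19581775] ([-0.0009, -0.0011, 0.1178], np.float64(-0.01))
```

View pics/f.png

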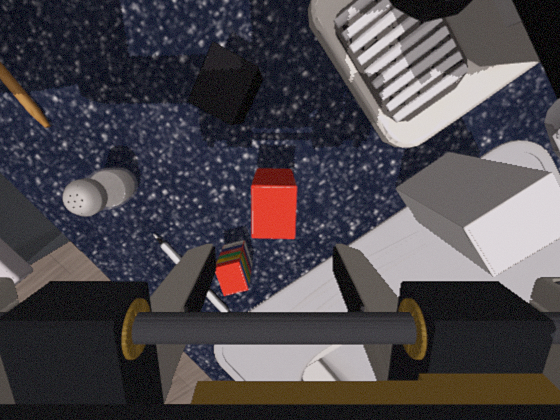

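The wrist view shows the chosen red carton at (274,210), centred and aligned between the fingers. The small look-alike at (232,272) stays clear of the descent.

Request:
send_rows --series '[{"offset": [-0.001, -0.001, 0.03], "spin": 0}, {"offset": [-0.001, -0.001, 0.06], "spin": 0}, {"offset": [-0.001, -0.001, 0.09], "spin": 0}, {"offset": [-0.001, -0.001, 0.11], "spin": 0}, {"offset": [-0.001, -0.001, 0.128], "spin": 0}, {"offset": [-0.001, -0.001, 0.128], "spin": 0}, {"offset": [-0.001, -0.001, 0.128], "spin": 0}]'

```text
clock: 9.05
tool_pos: [0.4797, -0.263, 0.0674]
ee_rot: [0.0, 0.895, 0.446, 0.0]
ft_force: [0.6, -0.5, 1.1]
opening: 0.748
gripper_force: 0.0
```

Request:
send_rows --series '[{"offset": [0, 0, 0], "spin": 0}, {"offset": [0, 0, 0], "spin": 0}, {"offset": [0, 0, 0], "spin": 0}, {"offset": [0, 0, 0], "spin": 0}, {"offset": [0, 0, 0], "spin": 0}, {"offset": [0, 0, 0], "spin": 0}, {"offset": [0, 0, 0], "spin": 0}]' --claw 1 --grip_force 20

```text
clock: 9.75
tool_pos: [0.4792, -0.2633, 0.0666]
ee_rot: [0.0, 0.895, 0.445, 0.0]
ft_force: [0.1, 0.1, 3.5]
opening: 0.429
gripper_force: 19.9
```

Request:
send_rows --series '[{"offset": [0, 0, -0.02], "spin": 0}, {"offset": [0, 0, -0.05], "spin": 0}, {"offset": [0, 0, -0.09], "spin": 0}, {"offset": [0, 0, -0.13], "spin": 0}, {"offset": [0, 0, -0.17], "spin": 0}, {"offset": [0, 0, -0.2], "spin": 0}, {"offset": [0, 0, -0.2], "spin": 0}]'

```text
clock: 10.45
tool_pos: [0.4808, -0.2644, 0.2716]
ee_rot: [0.004, 0.895, 0.445, 0.002]
ft_force: [0.2, -0.1, -0.0]
opening: 0.429
gripper_force: 19.9
```

```bash
python3 - <<'E'
from h import *
print(tw(-.01,0,0),off(np.r_[tw(-.01,0,0)[:2],.27],83.3))
E
```

```text
[0.529069 0.165272 0.006   ] ([0.3717, -0.2208, -0.0], np.float64(11.92))
```

Request:
send_rows --series '[{"offset": [0.02, -0.012, 0], "spin": 1}, {"offset": [0.05, -0.03, 0], "spin": 2.4}, {"offset": [0.08, -0.048, 0], "spin": 3.8}, {"offset": [0.11, -0.065, 0], "spin": 5.2}, {"offset": [0.145, -0.086, 0], "spin": 6.6}, {"offset": [0.18, -0.107, 0], "spin": 8}, {"offset": [0.215, -0.128, 0], "spin": 9.4}, {"offset": [0.25, -0.149, 0], "spin": 10.7}, {"offset": [0.285, -0.17, 0], "spin": 11.9}, {"offset": [0.32, -0.19, 0], "spin": 11.9}, {"offset": [0.35, -0.208, 0], "spin": 11.9}, {"offset": [0.372, -0.221, 0], "spin": 11.9}]'

```text
clock: 11.65
tool_pos: [0.5264, 0.1691, 0.2643]
ee_rot: [0.0, 0.998, -0.057, -0.001]
ft_force: [-0.7, -0.4, -0.6]
opening: 0.43
gripper_force: 19.9
```

Request:
send_rows --series '[{"offset": [0, 0, 0], "spin": 0}, {"offset": [0, 0, 0], "spin": 0}, {"offset": [0, 0, 0], "spin": 0}, {"offset": [0, 0, 0], "spin": 0}]'

```text
clock: 12.05
tool_pos: [0.5272, 0.1657, 0.2658]
ee_rot: [0.0, 0.998, -0.058, -0.0]
ft_force: [-0.2, -0.0, -2.6]
opening: 0.431
gripper_force: 19.9
```

```bash
python3 - <<'E'
from h import *
s=get_state();print(s["opening"],off(np.r_[tw(-.01,0,0)[:2],.0745],83.3))
p=grab_frame("wrist");cv2.imwrite("pics/g.png",p["frame"][...,::-1])
E
```

```text
0.43066018274309503 ([0.002, 0.0002, 0.1913], np.float64(-0.0))
```

View pics/g.png

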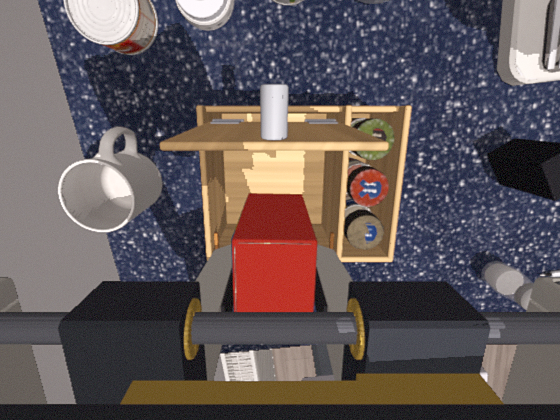

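The wrist view shows the carton held upright at (275,250) over the open bay, with the flap standing behind it at row 135. Lowering.

Request:
send_rows --series '[{"offset": [0.002, 0, 0.03], "spin": 0}, {"offset": [0.002, 0, 0.06], "spin": 0}, {"offset": [0.002, 0, 0.09], "spin": 0}, {"offset": [0.002, 0, 0.12], "spin": 0}, {"offset": [0.002, 0, 0.15], "spin": 0}, {"offset": [0.002, 0, 0.17], "spin": 0}, {"offset": [0.002, 0, 0.18], "spin": 0}, {"offset": [0.002, 0, 0.186], "spin": 0}, {"offset": [0.002, 0, 0.19], "spin": 0}, {"offset": [0.002, 0, 0.192], "spin": 0}, {"offset": [0.002, 0, 0.192], "spin": 0}]'

```text
clock: 13.2
tool_pos: [0.5298, 0.1667, 0.0749]
ee_rot: [-0.0, 0.998, -0.058, 0.001]
ft_force: [0.4, 0.5, -0.7]
opening: 0.427
gripper_force: 19.9
```

Request:
send_rows --series '[{"offset": [0, 0, 0.001], "spin": 0}, {"offset": [0, 0, 0.002], "spin": 0}, {"offset": [0, 0, 0.002], "spin": 0}]'

```text
clock: 13.5
tool_pos: [0.5296, 0.1667, 0.0726]
ee_rot: [-0.0, 0.998, -0.058, 0.0]
ft_force: [0.7, -0.2, 0.1]
opening: 0.43
gripper_force: 19.9
```

Request:
send_rows --series '[{"offset": [0, 0, 0], "spin": 0}, {"offset": [0, 0, 0], "spin": 0}, {"offset": [0, 0, 0], "spin": 0}, {"offset": [0, 0, 0], "spin": 0}, {"offset": [0, 0, 0], "spin": 0}]' --claw 0.35

```text
clock: 14.0
tool_pos: [0.5292, 0.1667, 0.0721]
ee_rot: [-0.0, 0.998, -0.058, -0.0]
ft_force: [-0.3, -0.3, 0.5]
opening: 0.648
gripper_force: 0.0
```

Request:
send_rows --series '[{"offset": [0, 0, -0.02], "spin": 0}, {"offset": [0, 0, -0.05], "spin": 0}, {"offset": [0, 0, -0.09], "spin": 0}, {"offset": [0, 0, -0.13], "spin": 0}, {"offset": [0, 0, -0.17], "spin": 0}, {"offset": [0, 0, -0.2], "spin": 0}, {"offset": [-0.03, 0, -0.22], "spin": 0}, {"offset": [-0.05, 0.03, -0.22], "spin": 0}, {"offset": [-0.07, 0.07, -0.22], "spin": 0}, {"offset": [-0.08, 0.11, -0.22], "spin": 0}, {"offset": [-0.08, 0.11, -0.22], "spin": 0}]'

```text
clock: 15.1
tool_pos: [0.4359, 0.0635, 0.2926]
ee_rot: [0.001, 0.998, -0.059, 0.001]
ft_force: [0.8, 0.8, 0.3]
opening: 0.649
gripper_force: 0.0
```

```bash
python3 - <<'E'
from h import *
for c in("wrist","top","scene"):
    p=grab_frame(c);w=pts(p);t=w[...,:2]-TC;x=t@EX;y=t@EY;z=w[...,2];f=p["frame"].astype(int)
    m=(f[...,0]>f[...,1]+60)&(abs(x)<.07)&(abs(y)<.065)&(z>.08)&(z<.11)
    if m.sum()>20: print(c,m.sum(),"top",x[m].min(),x[m].max(),y[m].min(),y[m].max(),np.percentile(z[m],[5,50,95]))
    k=(abs(y)<.075)&(z>.13)&(z<.25)&(x>.03)&(x<.08)
    if k.sum()>50: print(c,"flap",k.sum(),np.polyfit(z[k],x[k],1))
    cv2.imwrite("pics/h_%s.png"%c,p["frame"][...,::-1])
E
```

```text
wrist 1836 top -0.06549772125576657 0.015937475298975757 -0.019410769502184077 0.06492392933521299 [0.08897581 0.09509955 0.09653074]
wrist flap 7507 [-0.06012177  0.06601143]
top flap 613 [-0.00225792  0.05760984]
scene 132 top -0.03606834706816848 0.013568664696930036 -0.021195112771227164 0.021808780965121486 [0.08943238 0.09291962 0.09459919]
scene flap 937 [-0.04300273  0.06183542]
```

View pics/h_wrist.png

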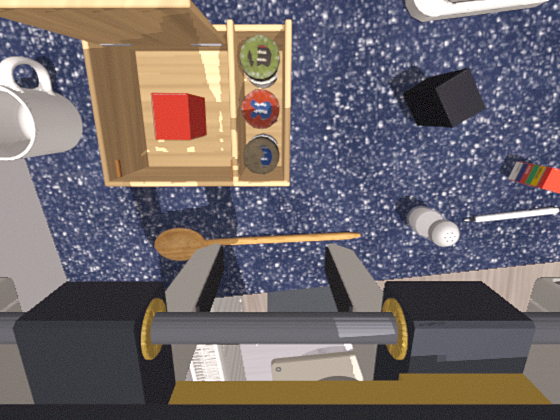

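The wrist view shows the carton upright in the bay at (172,117) and the flap standing at the upper left. The carton's top is level at about 0.094 m, centred near x -0.011 and y 0 in the tier frame, and the flap is at about 1.5 rad. The gripper is clear, so I'll hand in.

```bash
python3 -c "
from plant import *
print(sign_off())"
```

```text
the job is handed in; nothing more can be done
None
```

I handed the job in at about 15 s on the robot's clock: the flap stands open at about 1.5 rad, and the larger red striped stock-cube box is upright near the centre of the lower tier's floor; no verdict came back.

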